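# Strip a heat-sink stack and lay out its parts

## Robot

A 6-joint arm with a two-finger parallel gripper is mounted at the origin on the work surface. World frame = base frame: x ahead of the robot, y to its left, z up, the work surface at z = 0. Lengths are in mm, angles in rad, forces in N, time in s.
With the tool pointing down it reaches from about 275 to 1000 mm from the base axis. Payload 8.4 kg.
Tool frame: the origin (TCP) lies at the centre of the arm's flange, where the gripper is bolted on; the fingertips stand 173 mm ahead of it and the grasp point (between the pads) lies 155 mm ahead of it (tcp_to_tips is the distance from the TCP to the fingertips, in mm); z points along the fingers, x is the direction in which the jaws open and shut, and the axes are right-handed (so a half turn about z gives the same grasp; the last joint's range is limited). The gripper opens to 85 mm and grips with 20 to 120 N. Pads are 22 mm wide; open, the fingers measure 114 mm over their backs; the gripper's body (76 mm by 85 mm) begins 54 mm behind the grasp point. The pads swing forward as they close: fully open they stand 13 mm farther back than shut.
Start: joints at [-1.152, 0.353, 1.633, -0, 1.155, -0.002], TCP at [255.306, -570.481, 404.681] pointing down, gripper open.
Joint ranges: [-2.63, 2.63], [-0.92, 2.1], [0.06, 2.66], [-1.3, 4.44], [0, 2.69], [-3.02, 3.02]. Speed limits (rad/s): [2.22, 2.22, 2.79, 3.14, 3.14, 3.14].

## Interface

Orientations are given as [roll, pitch, yaw] about the fixed x, y, z axes, in that order (R = Rz(yaw) Ry(pitch) Rx(roll)).
In Python, from rig import sense, grab_frame, camera_info, sign_off, tcp_to_tips gives the robot as it stands.
- The arm moves only by the shell command python3 -m creep 'ROWS' [FORCE]. ROWS is text: rows parted by semicolons, each of 5 numbers parted by spaces: the opening in per cent of the stroke, from 0 (shut) to 100 (fully open), then the shift along the tool's x, y, z in cm, then the turn about the tool's z in degrees. In form: fingers tx ty tz roll; .... A call has 1 to 20 rows; each row is the pose to reach, as a shift and turn from the pose measured when the call began, along the tool's axes at that moment; what a row does not reach only later rows make up. A row lasts 1/10 s, in which the tool goes at most 50 mm and 8.59 degrees, less where a joint would pass 70% of its speed; a pose out of reach is approached as far as the arm can. A call with a gripper value outside its range is refused whole. The fingers move at their own pace and stop on an object; FORCE is the grip in N (left out, the last holds). Time passes only in rows, so rows that repeat a pose let the fingers close. It gives the time, the measured TCP pose, the force and the opening at its end, in the units of the state.
- sense(): the state, without advancing time (a new reading comes with each control period).
- grab_frame(name): name is "side" or "top" or "wrist"; returns (picture, depth): 480x640x3 uint8, blue, green, red; 480x640 float32, mm along the optical axis (not along the pixel's ray), 0 where there is no reading.
- camera_info(name): a dict with "vertical_fov" (degrees; the focal length in pixels is half the picture's height over the tangent of half this angle, whatever the lens; pixels are square), "cx", "cy" (the principal point, pixels), "world_to_cam" (4x4, takes a point from world to camera coordinates). Camera axes: x right, y down, z forward; pixel columns grow to the right and rows downward; lengths in mm; the calibration is good to about 2 mm. The wrist camera is an equidistant fisheye: a pixel r from the principal point sees the ray r / f radians off the axis. A picture is of the moment at which its call begins: read the wrist's pose just before it. camera_info takes no time and is no camera call; for the wrist camera it gives the pose at the moment of the call.
- sign_off(): hands the job in, once; it reports no verdict.
The state is a dict: "clock": time; "qpos": joint angles; "qvel": joint speeds; "joint_efforts": joint torques, N m; "eef_pos": TCP position; "tcp_rot": TCP orientation; "contact_force": force on the tool from outside, world axes, zero at the start; "wrist_torque": the same for the moment, N m; "opening": opening from 0.0 (shut) to 1.0 (fully open).
Only numpy, scipy, OpenCV 4.12 (cv2) and the standard library are available. Lean on these libraries where they do the work, as an engineer would, in place of code of your own. Each camera call takes 0.05 s, during which the arm holds its last target.

## Task

Take this clamped stack apart from the top down: pull the spring clip sideways out of its pin and lay it flat in the middle of the metal dish, then set the brown cap in the middle of the small round pad, the dark ferrite ring in the middle of the large round pad, and the finned heat sink in the middle of the square pad, turned square with it. Put each part in its place before taking the next, keep the cap, ring and heat sink the same way up and lower them onto their pads rather than letting them fall, and leave everything released and at rest.

Things in the scene. Friction and masses are not known exactly. Their poses are not given: they have to be found in the camera images.
- clip_mid (a point): Flat-lying R-clip of 4.4 mm wire, 81 x 30 mm, 20 g, resting on the cap. Point: mid-length, mid-height. +x: along the straight leg (on y=0) to its tip, 39 mm off; the leg is in the pin's hole, pin axis at x=+17.5 mm. Loop to hold: centre x=-22.5, y=+2 mm; parallel sides along x (-14.5 to -30.5), 28 mm apart outside. Outer arm passes the pin's +y side, clear. Free once drawn 45 mm along -x, level.
- cap_center (a point): Brown resin retaining cap, a plain cylinder of 48 mm diameter and 12 mm height with a 22 mm through bore, 30 g; uppermost of the three parts on the pin. This point is its centre, half-way up; z is its axis.
- core_center (a point): Dark ferrite ring, 56 mm diameter, 14 mm high, 22 mm bore, about 0.13 kg; middle of the stack, under the cap. This point is its centre, half-way up; z is its axis.
- sink_center (a point): Finned aluminium heat sink, a 64 x 64 mm square block 30 mm high with a 22 mm square opening, about 0.2 kg; bottom of the stack, under the ring. This point is its centre, half-way up; x and y are square to its sides, z up.
- stand: Fixed stand. Origin: underside centre, on the bench and pin axis. Grey round foot, 110 mm wide, 10 mm high; 42 mm boss, top at 14 mm, carries the heat sink; upright steel pin, 16 mm diameter, top at 80 mm (36 mm over the heat sink), with an 8 mm wide, 7 mm high cross hole along the stand's x, centred 73 mm up. The clip's loop starts towards -x. The parts lift straight up off the pin, 3 mm play all round.
- dish: Fixed shallow round metal dish, the place of the clip: 130 mm over the rim, about 116 mm across the floor, rim 13 mm high, floor 4 mm thick. Origin: centre of its underside, on the bench.
- small_pad: Fixed small round grey pad, the place of the cap: 60 mm diameter, 6 mm thick. Origin: centre of its underside, on the bench.
- large_pad: Fixed large round grey pad, the place of the ferrite ring: 86 mm diameter, 6 mm thick. Origin: centre of its underside, on the bench.
- square_pad: Fixed square grey pad, the place of the heat sink: 90 x 90 mm, 6 mm thick. Origin: centre of its underside, on the bench; x and y square to its sides.

How it is judged (in metres and radians):
On the way, in this order (a step that is already met when the one before it is completed fails the run):
1. the clip is out of the pin and lies in the dish (horizontal distance between clip_mid and dish below 0.018 m and height (world z) of clip_mid below 0.014 m), for 0.2 s.
2. the cap stands on the small round pad (horizontal distance between cap_center and small_pad below 0.012 m and height (world z) of cap_center below 0.016 m and angle between cap_center's own z axis and vertical below 0.12 rad), for 0.2 s.
3. the ferrite ring lies on the large round pad (horizontal distance between core_center and large_pad below 0.014 m and height (world z) of core_center below 0.017 m and angle between core_center's own z axis and vertical below 0.12 rad), for 0.2 s.
4. the heat sink stands square on the square pad (horizontal distance between sink_center and square_pad below 0.014 m and height (world z) of sink_center below 0.025 m and angle between sink_center's own z axis and vertical below 0.12 rad and (angle between the x axis of sink_center and the x axis of square_pad, either way round below 0.22 rad or angle between the x axis of sink_center and the y axis of square_pad, either way round below 0.22 rad)), for 0.2 s.
At the end, for the whole second after the job is handed in: Clip flat in the dish, its middle within 18 mm of the centre; cap within 12 mm of the small pad's centre, ring and heat sink within 14 mm of the centres of their pads, all upright (0.12 rad), the sink square with its pad (0.22 rad); all four at rest (all of step 1 and all of step 2 and all of step 3 and all of step 4 and linear speed of each of clip, cap, core, sink below 0.02 m/s); the robot touches nothing.
It fails at once if the cap is let fall (unheld and faster than 0.7 m/s, a fall of some 25 mm) (contact force between cap and the fingers below 0.05 N and linear speed of cap above 0.7 m/s).
It fails at once if the ferrite ring is let fall (unheld and faster than 0.7 m/s, a fall of some 25 mm) (contact force between core and the fingers below 0.05 N and linear speed of core above 0.7 m/s).
It fails at once if the heat sink is let fall (unheld and faster than 0.7 m/s, a fall of some 25 mm) (contact force between sink and the fingers below 0.05 N and linear speed of sink above 0.7 m/s).
It also fails if it takes over 128 s, if anything falls off the work surface, if the arm or the gripper's body presses on something with over 40 N, if the wrist force passes 120 N, or if a joint passes its speed limit or range.

## Working session

There is one attempt and no reset: what is moved stays moved. The work goes in short steps, Python scripts to look and compute and a shell command to move; the robot and the scene stay as the last step left them, time stands still between calls to the robot, and variables do not carry over. Pictures are saved under pics/ and viewed, and the job is handed in when it is done.

```bash
mkdir -p pics; ls; python3 - <<'E'
from rig import *
import cv2
print(sense(), tcp_to_tips)
for n in("side","top","wrist"):
    i=camera_info(n);print(n,i)
    p,d=grab_frame(n);cv2.imwrite(f"pics/{n}0.png",p)
    import numpy as np;np.save(f"pics/{n}0.npy",d)
E
```

```text
pics
{'clock': 0.0, 'qpos': array([-1.15237758e+00,  3.53662838e-01,  1.63411859e+00,  7.50316102e-06,
        1.15522368e+00, -2.39593521e-03]), 'qvel': array([ 4.19716526e-04, -9.38698538e-04, -5.22880179e-04, -3.56783601e-05,
       -1.06398347e-05, -1.48905691e-05]), 'joint_efforts': array([ 9.14832508e-04, -6.05247331e+01, -3.42060828e+01,  2.28018948e-06,
        9.48176341e-03, -2.86255329e-05]), 'eef_pos': array([ 255.22462341, -570.260152  ,  403.95899566]), 'tcp_rot': array([-3.14158241e+00,  1.41242988e-03, -1.14998468e+00]), 'contact_force': array([-0.54137172,  0.43183023,  1.4201313 ]), 'wrist_torque': array([-0.03560899, -0.01979854, -0.01806218]), 'opening': 1.0026819596039553} 173.4
side {'vertical_fov': 42.975598106792766, 'cx': 309.3528153176021, 'cy': 234.3531137190313, 'world_to_cam': array([[-9.94041450e-01, -1.08005865e-01,  1.47081361e-02,
         4.97280669e+02],
       [-9.14747368e-02,  7.53186601e-01, -6.51415625e-01,
         8.92799799e+01],
       [ 5.92787369e-02, -6.48879555e-01, -7.58578509e-01,
         1.12519709e+03],
       [ 0.00000000e+00,  0.
[... 259 characters left out ...]
-9.75379130e-01, -1.18958536e-02, -2.20213628e-01,
         5.28572736e+02],
       [ 2.20158393e-01,  5.78499833e-03, -9.75446983e-01,
         1.19300403e+03],
       [ 0.00000000e+00,  0.00000000e+00,  0.00000000e+00,
         1.00000000e+00]])}
wrist {'vertical_fov': 65.70646984690485, 'cx': 319.85302807272467, 'cy': 240.73024804993508, 'world_to_cam': array([[ 4.09006568e-01, -9.12530944e-01, -9.50379545e-04,
        -6.24671142e+02],
       [-8.63322459e-01, -3.87287742e-01,  3.23546807e-01,
        -4.23124351e+01],
       [-2.95614544e-01, -1.31512285e-01, -9.46211689e-01,
         3.79917936e+02],
       [ 0.00000000e+00,  0.00000000e+00,  0.00000000e+00,
         1.00000000e+00]])}
```

View pics/top0.png

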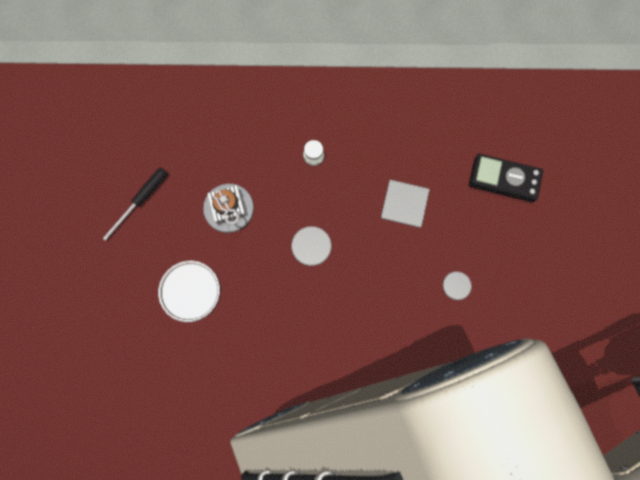

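View pics/side0.png

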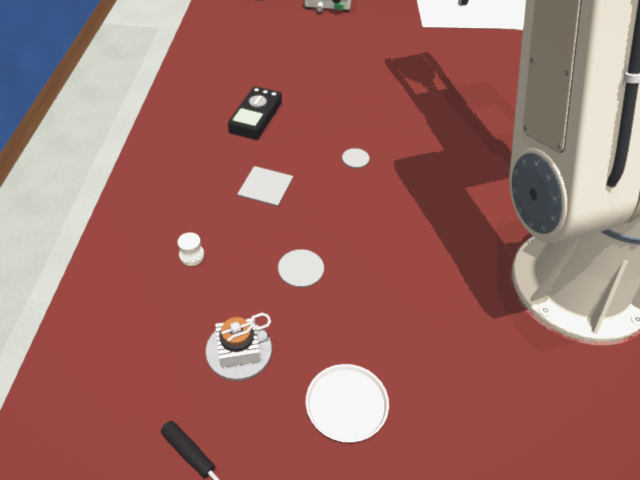

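View pics/wrist0.png

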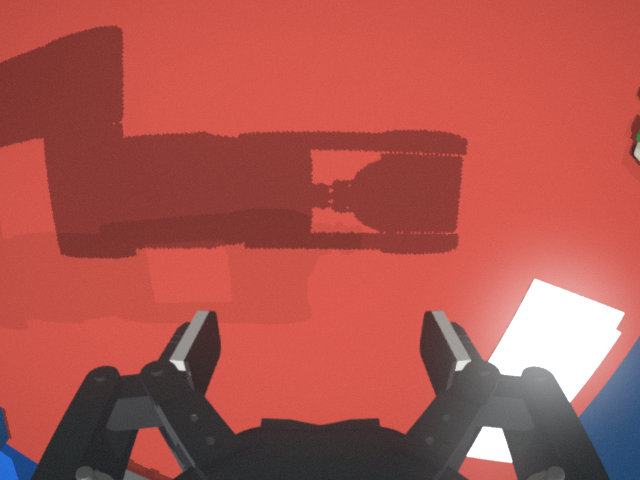

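The top view shows the stand at (228,208), dish (189,291), large pad (311,246), square pad (405,203) and small pad (457,285). The clip's loop points to lower right in the top view. The wrist camera doesn't see the parts yet. Next I'll measure.

```bash
cat > h.py <<'E'
import numpy as np, cv2
from rig import *
def cam(n,info=None):
    i=info or camera_info(n); W=np.array(i['world_to_cam']); f=240/np.tan(np.radians(i['vertical_fov'])/2)
    return W[:3,:3],W[:3,3],f,i['cx'],i['cy']
def ray(n,u,v,info=None):
    R,t,f,cx,cy=cam(n,info); x,y=(u-cx),(v-cy)
    if n=='wrist':
        r=np.hypot(x,y); th=r/f; d=np.array([np.sin(th)*x/max(r,1e-9),np.sin(th)*y/max(r,1e-9),np.cos(th)])
    else: d=np.array([x/f,y/f,1.])
    return -R.T@t, R.T@d
def onz(n,u,v,z,info=None):
    o,d=ray(n,u,v,info); return o+d*(z-o[2])/d[2]
def proj(n,P,info=None):
    R,t,f,cx,cy=cam(n,info); p=R@np.asarray(P,float)+t
    if n=='wrist':
        r=np.hypot(p[0],p[1]); th=np.arctan2(r,p[2]); return np.array([cx+f*th*p[0]/r,cy+f*th*p[1]/r])
    return np.array([cx+f*p[0]/p[2],cy+f*p[1]/p[2]])
E
python3 - <<'E'
from h import *
for n,obj in (("top",{'dish':(189,291,13),'large':(311,246,6),'square':(405,203,6),'small':(457,285,6),'stand':(228,208,10)}),("side",{'dish':(347,402,13),'large':(301,268,6),'square':(266,185,6),'small':(356,158,6),'stand':(238,350,10)})):
    im=cv2.imread(f'pics/{n}0.png'); hsv=cv2.cvtColor(im,cv2.COLOR_BGR2HSV)
    m=((hsv[...,1]<90)&(hsv[...,2]>90)).astype(np.uint8)
    nc,lab,st,ce=cv2.connectedComponentsWithStats(m)
    for k,(u,v,z) in obj.items():
        l=lab[v-2:v+3,u-2:u+3].max(); 
        if k=='stand': 
            x,y,w,h,a=st[l]; print(n,k,st[l],onz(n,u,v,z).round(1)); continue
        c=cv2.findContours((lab==l).astype(np.uint8),0,cv2.CHAIN_APPROX_NONE)[0]; c=max(c,key=cv2.contourArea)[:,0]
        P=np.array([onz(n,a,b,z)[:2] for a,b in c],np.float32)
        print(n,k,st[l][4],cv2.minEnclosingCircle(P),cv2.minAreaRect(P), np.array(cv2.moments(P[:,None])['m10']/cv2.moments(P[:,None])['m00']).round(1))
    u,v,_=obj['stand']; cv2.imwrite(f'pics/{n}_st.png',cv2.resize(im[v-50:v+50,u-60:u+60],None,fx=6,fy=6,interpolation=2))
E
```

```text
top dish 3143 ((411.2933349609375, 285.5813293457031), 67.70696258544922) ((410.9413146972656, 285.73883056640625), (132.7748565673828, 134.940185546875), 0.7248573899269104) 411.1
top large 1317 ((514.1538696289062, 26.08629608154297), 45.17683410644531) ((514.21875, 25.998779296875), (86.8253402709961, 87.3890151977539), 0.7081878781318665) 514.2
top square 1753 ((612.8191528320312, -180.2863006591797), 63.61452865600586) ((612.663818359375, -180.50393676757812), (94.02120208740234, 95.42810821533203), 76.89226531982422) 612.8
top small 698 ((430.9408874511719, -288.1686706542969), 32.19454574584961) ((430.2528381347656, -288.0035705566406), (62.60929489135742, 62.69474792480469), 0.7097908854484558) 430.7
top stand [ 203  183   51   50 1764] [595.3 210.3  10. ]
side dish 5241 ((410.08941650390625, 288.4775085449219), 66.15755462646484) ((410.2317810058594, 288.712890625), (130.6466064453125, 129.78907775878906), 6.661433696746826) 410.3
side large 1426 ((512.921875, 30.149320602416992), 44.97970199584961) ((512.5690307617188, 30.51302719116211), (85.38117980957031, 88.94344329833984), 8.1190767288208) 513.5
side square 1442 ((612.1826171875, -175.78683471679688), 63.93190383911133) ((612.086669921875, -175.87957763671875), (95.463134765625, 92.76624298095703), 76.9953384399414) 612.2
side small 458 ((430.00372314453125, -283.42486572265625), 32.99076461791992) ((429.7430725097656, -282.9685974121094), (59.08842086791992, 64.78079223632812), 4.2015910148620605) 430.4
side stand [ 205  312   67   69 2820] [595.9 217.3  10. ]
```

```bash
sleep 1; ls pics
```

```text
side0.npy
side0.png
side_st.png
top0.npy
top0.png
top_st.png
wrist0.npy
wrist0.png
```

View pics/top_st.png

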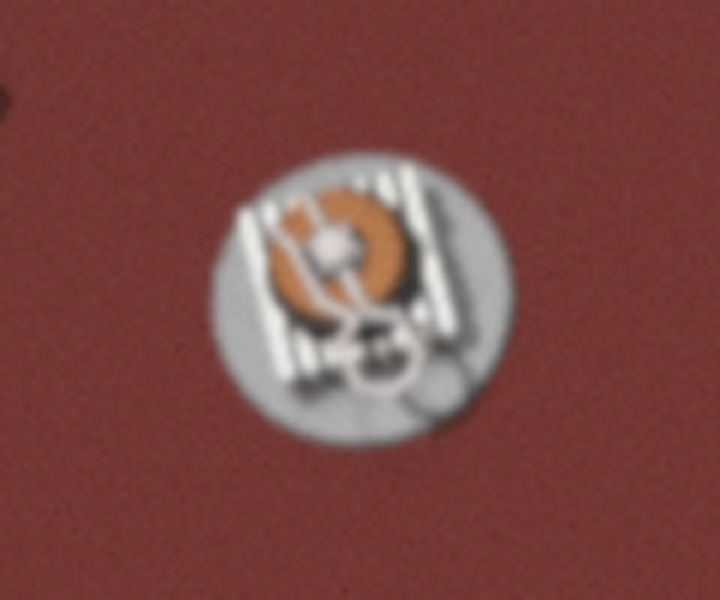

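View pics/side_st.png

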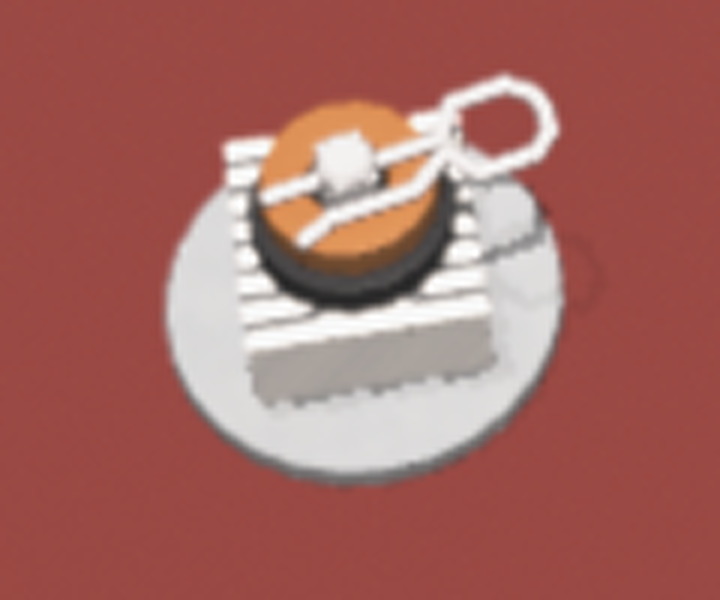

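The top crop shows the clip's loop pointing towards the robot and slightly right, with the sink turned about 13° and the clip about 27° in world. I'll work out the camera offset and go look from above.

```bash
cat >> h.py <<'E'
from scipy.spatial.transform import Rotation as Ro
def tool():
    s=sense(); return np.array(s['eef_pos']),Ro.from_euler('xyz',s['tcp_rot']).as_matrix(),s
def go(x,y,z,yawdeg=None):
    p,R,s=tool(); d=R.T@(np.array([x,y,z])-p)/10
    yaw=np.degrees(s['tcp_rot'][2]); r=None
    if yawdeg is not None: r=-(((yawdeg-yaw)+180)%360-180)
    print('shift cm',d.round(2),'roll',r,'yaw',round(yaw,2),'pos',p.round(1))
E
python3 - <<'E'
from h import *
p,R,s=tool()
Rc,t,f,cx,cy=cam('wrist'); print('cam in tool',R.T@(-Rc.T@t-p), (R.T@Rc.T).round(3), f)
go(570,210,330,-63)
E
```

```text
cam in tool [  0.2301974  -83.26117877  31.43872119] [[ 1.     0.     0.001]
 [-0.001  0.946  0.324]
 [-0.    -0.324  0.946]] 371.64829954431775
shift cm [-58.36 -60.61   7.47] roll -2.8910620649966177 yaw -65.89 pos [ 255.2 -570.3  404.1]
```

```bash
python3 - <<'E'
from h import *
go(590,212,350,-63)
E
python3 -m creep '100 -30 -30 0 0;100 -59 -61 5.3 -2.9;100 -59 -61 5.3 -2.9;100 -59 -61 5.3 -2.9;100 -59 -61 5.3 -2.9;100 -59 -61 5.3 -2.9;100 -59 -61 5.3 -2.9;100 -59 -61 5.3 -2.9;100 -59 -61 5.3 -2.9;100 -59 -61 5.3 -2.9;100 -59 -61 5.3 -2.9;100 -59 -61 5.3 -2.9;100 -59 -61 5.3 -2.9;100 -59 -61 5.3 -2.9;100 -59 -61 5.3 -2.9;100 -59 -61 5.3 -2.9;100 -59 -61 5.3 -2.9;100 -59 -61 5.3 -2.9;100 -59 -61 5.3 -2.9;100 -59 -61 5.3 -2.9'; python3 - <<'E'
from h import *
go(590,212,350,-63)
E
```

```text
shift cm [-57.73 -62.51   5.47] roll -2.8910620649966177 yaw -65.89 pos [ 255.2 -570.3  404.1]
clock: 2.15
eef_pos: [570.5, 216.8, 351.4]
tcp_rot: [3.14, 0.001, -1.1]
contact_force: [-0.2, -0.4, -0.5]
opening: 0.999
shift cm [ 1.31 -1.52  0.14] roll 0.0011539428454057088 yaw -63.0 pos [570.5 216.8 351.4]
```

```bash
python3 -m creep '100 1.3 -1.5 0.1 0;100 1.3 -1.5 0.1 0;100 1.3 -1.5 0.1 0'; python3 - <<'E'
from h import *
import json
i=camera_info('wrist');p,d=grab_frame('wrist');cv2.imwrite('pics/w1.png',p);np.save('pics/w1.npy',d)
np.save('pics/w1i.npy',i,allow_pickle=True)
E
```

```text
clock: 2.45
eef_pos: [589.5, 210.7, 350.5]
tcp_rot: [3.14, 0.001, -1.101]
contact_force: [-0.6, 0.1, 0.5]
opening: 1.001
```

View pics/w1.png

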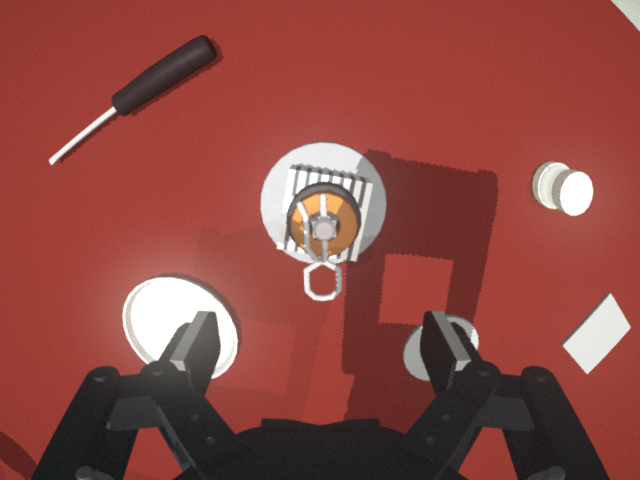

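The wrist view shows the pin top at about (323,229), the clip tip at (324,196) and the loop around (322,282), so the clip already lines up with the tool's y axis. Zooming in to refine.

```bash
python3 - <<'E'
from h import *
im=cv2.imread('pics/w1.png'); c=im[170:310,250:400]; cv2.imwrite('pics/w1c.png',cv2.resize(c,None,fx=4,fy=4,interpolation=2))
d=np.load('pics/w1.npy'); print(d[225:234,319:328].mean())
i=np.load('pics/w1i.npy',allow_pickle=True).item()
print(onz('wrist',323,229,80,i))
E
```

```text
250.45042
[598.85248505 213.04691297  80.        ]
```

View pics/w1c.png

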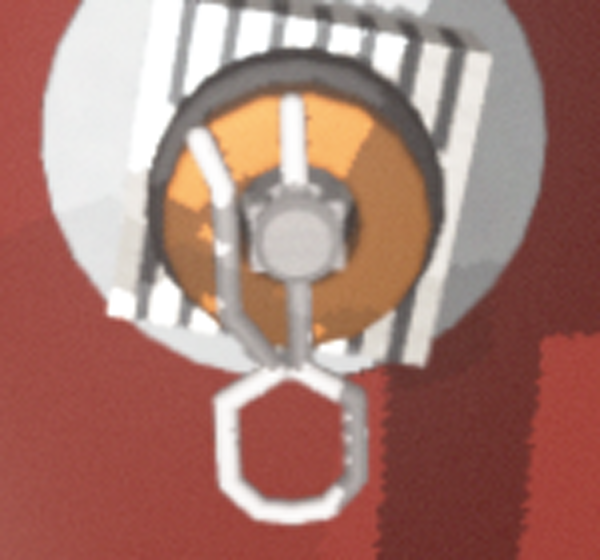

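```bash
python3 - <<'E'
from h import *
i=np.load('pics/w1i.npy',allow_pickle=True).item()
q=lambda x,y,z:onz('wrist',250+x/4,170+y/4,z,i).round(1)
print('pin',q(298,243,80))
loopL=[q(226,400,72.5),q(226,480,72.5)];loopR=[q(356,400,72.5),q(356,480,72.5)]
L=np.mean(loopL+loopR,0);print('loop',L)
tip=q(292,98,72.5);leg=q(297,330,72.5)
for a,b in((leg,tip),(loopL[1],loopL[0]),(loopR[1],loopR[0])): print(np.degrees(np.arctan2(*(b-a)[[1,0]])),np.linalg.norm(b-a))
print('tip',tip)
p=q(298,243,80);print(np.linalg.norm(tip-p),np.linalg.norm((L-p)[:2]),np.linalg.norm(loopL[0]-loopR[0]))
print('side views', [proj(n,[*p[:2],80]).round(1) for n in('top','side')])
# sink outer plates top edges z44
print('fin',[np.degrees(np.arctan2(*(q(*b,44)-q(*a,44))[[1,0]])) for a,b in (((120,315),(165,10)),((415,365),(485,55)))])
E
```

```text
pin [598.2 211.6  80. ]
loop [561.95  194.325  72.5  ]
28.337780497210222 41.92397881880963
26.08891992543612 16.14496825639493
27.989238495323832 16.194134740701603
tip [618.6 223.1  72.5]
24.589835298350394 40.15579814920879 23.56883535518887
side views [array([222.4, 197.9]), array([234. , 324.2])]
fin [np.float64(17.34288951260148), np.float64(16.475668861584104)]
```

```bash
python3 - <<'E'
from h import *
go(560.5,193.5,275,-62)
E
```

```text
shift cm [0.27 3.35 7.55] roll -1.0825170444625485 yaw -63.08 pos [589.3 211.  350.4]
```

```bash
python3 -m creep '55 0.3 3.3 3 -1.1;55 0.3 3.3 6 -1.1;55 0.3 3.3 7.5 -1.1;55 0.3 3.3 7.5 -1.1;55 0.3 3.3 7.5 -1.1' 40; python3 - <<'E'
from h import *
go(560.5,193.5,232,-62)
i=camera_info('wrist');p,d=grab_frame('wrist');cv2.imwrite('pics/w2.png',p);np.save('pics/w2.npy',d)
np.save('pics/w2i.npy',i,allow_pickle=True)
E
```

```text
clock: 3.0
eef_pos: [561.7, 193.7, 276.2]
tcp_rot: [3.141, 0.001, -1.082]
contact_force: [1.0, 0.3, -0.0]
opening: 0.547
shift cm [-0.03  0.11  4.42] roll 0.019446370725518136 yaw -61.98 pos [561.7 193.7 276.2]
```

View pics/w2.png

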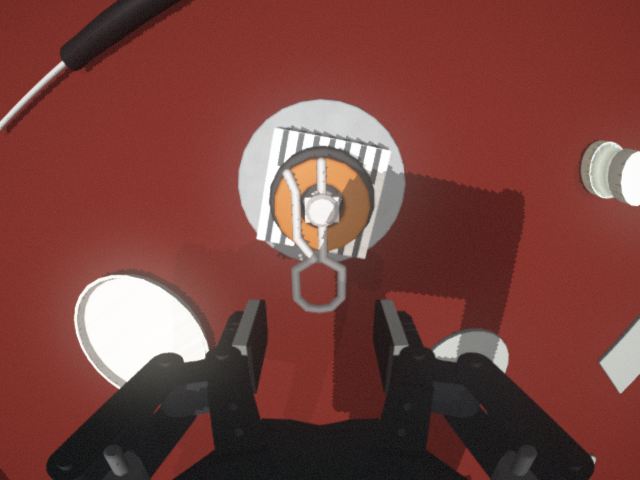

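The pad tips are at (258,300) and (383,300), with the loop centred at (319,285).

```bash
python3 - <<'E'
from h import *
i=np.load('pics/w2i.npy',allow_pickle=True).item(); d=np.load('pics/w2.npy'); p,R,s=tool()
Rc,t,f,cx,cy=cam('wrist',i)
for u,v in((258,306),(384,306),(262,304),(380,304),(240,345),(403,345)):
    o,r=ray('wrist',u,v,i); Z=np.median(d[v-1:v+2,u-1:u+2]); P=o+r*Z/(Rc[2]@r); print(u,v,Z,'tool',(R.T@(P-p)).round(1))
L=onz('wrist',319,285,72.2,i); print(L, (R.T@(L-p)).round(1)); q=onz('wrist',322,209,80,i); print('pin',q)
E
```

```text
258 306 146.35023 tool [-24.6 -10.6 161.9]
384 306 146.16646 tool [ 26.  -10.7 161.8]
262 304 148.65285 tool [-23.3 -10.3 164.3]
380 304 148.90224 tool [ 24.8 -10.2 164.5]
240 345 120.945145 tool [-26.9 -10.2 134.9]
403 345 121.10721 tool [ 28.5 -10.1 135. ]
[561.44978842 193.99079405  72.2       ] [-2.000e-01  3.000e-01  2.045e+02]
pin [599.22340947 212.50346924  80.        ]
```

Tips stand about 166 mm ahead at this opening. Descend and close.

```bash
python3 -m creep '55 -0.05 0.15 2.5 0;55 -0.05 0.15 4.4 0;55 -0.05 0.15 4.4 0;20 -0.05 0.15 4.4 0;20 -0.05 0.15 4.4 0;20 -0.05 0.15 4.4 0;20 -0.05 0.15 4.4 0;20 -0.05 0.15 4.4 0;20 -0.05 0.15 4.4 0' 40; python3 - <<'E'
from h import *
print(sense()['eef_pos'],sense()['tcp_rot'])
i=camera_info('wrist');p,d=grab_frame('wrist');cv2.imwrite('pics/w3.png',p)
p,d=grab_frame('side');cv2.imwrite('pics/s3.png',cv2.resize(p[260:420,150:360],None,fx=3,fy=3))
E
```

```text
clock: 3.95
eef_pos: [560.8, 193.8, 233.5]
tcp_rot: [-3.14, 0.001, -1.082]
contact_force: [0.3, 1.0, 6.0]
opening: 0.304
[560.79135883 193.77174338 233.49494062] [-3.13972010e+00  6.88731255e-04 -1.08185743e+00]
```

View pics/w3.png

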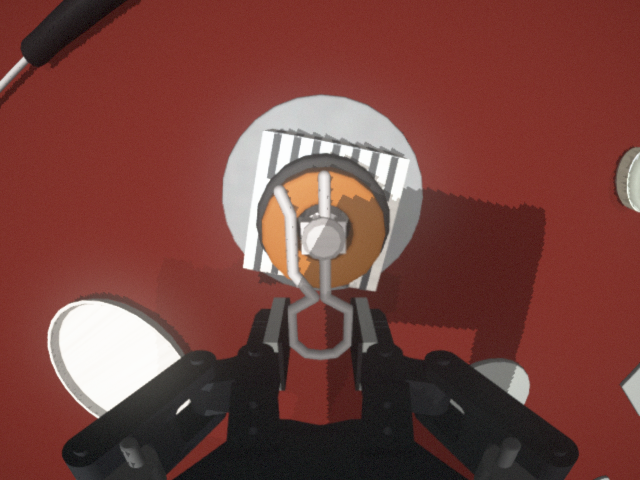

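The pads hold both straight sides of the loop. I'll pull it level along tool +y.

```bash
python3 -m creep '20 0 0 -0.1 0;20 0 1 -0.1 0;20 0 2 -0.1 0;20 0 3 -0.1 0;20 0 4 -0.1 0;20 0 5 -0.1 0;20 0 6 -0.1 0;20 0 6 -0.1 0;20 0 6 -0.1 0' 40; python3 - <<'E'
from h import *
print(sense()['eef_pos'],sense()['tcp_rot'])
i=camera_info('wrist');p,d=grab_frame('wrist');cv2.imwrite('pics/w4.png',p)
E
```

```text
clock: 4.95
eef_pos: [507.9, 165.5, 234.5]
tcp_rot: [-3.139, 0.001, -1.082]
contact_force: [0.4, 0.6, 0.2]
opening: 0.301
[507.86407293 165.53247876 234.50681693] [-3.13931151e+00  6.05441081e-04 -1.08192453e+00]
```

View pics/w4.png

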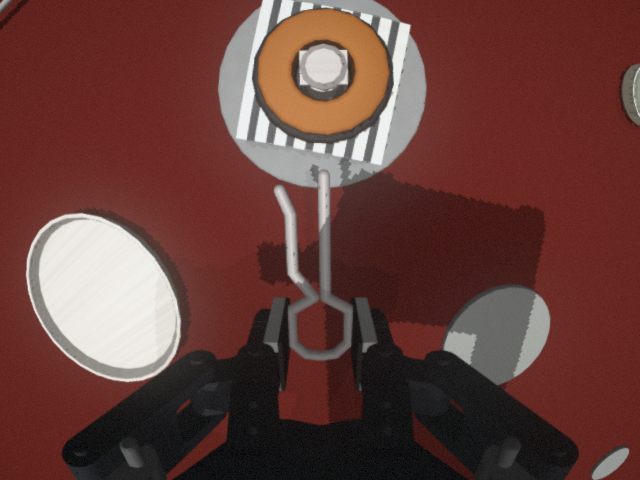

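The clip is out, held level at (320,330). The cap is uncovered at (322,75) and the dish is at (105,297). Measuring dish and cap.

```bash
python3 - <<'E'
from h import *
im=cv2.imread('pics/w4.png'); i=camera_info('wrist'); hsv=cv2.cvtColor(im,cv2.COLOR_BGR2HSV)
m=((hsv[...,1]<110)).astype(np.uint8); m[:,200:]=0; m[:200]=0; m[385:]=0
n,lab,st,ce=cv2.connectedComponentsWithStats(m); l=1+st[1:,4].argmax(); print(st[l])
c=max(cv2.findContours((lab==l).astype(np.uint8),0,1)[0],key=cv2.contourArea)[:,0]
c=cv2.convexHull(c)[:,0]; c=c[c[:,0]<170]
P=np.array([onz('wrist',a,b,13,i)[:2] for a,b in c],np.float32); print('dish',cv2.minEnclosingCircle(P))
p,R,s=tool(); print(s['clock'])
L=onz('wrist',320,329,72.2,i);tip=onz('wrist',324,174,73,i);print(L,tip,R.T@(L-p),R.T@(tip-p))
m=cv2.inRange(hsv,(5,120,60),(25,255,255)); m=cv2.morphologyEx(m,cv2.MORPH_OPEN,np.ones((5,5))); 
m[160:]=0
n,lab,st,ce=cv2.connectedComponentsWithStats(m); l=1+st[1:,4].argmax(); print(st[l])
c=max(cv2.findContours((lab==l).astype(np.uint8),0,1)[0],key=cv2.contourArea)[:,0]
P=np.array([onz('wrist',a,b,70,i)[:2] for a,b in c],np.float32);print('cap',cv2.minEnclosingCircle(P))
# triangulate dish: project top centre etc
E
```

```text
[   25   208   175   177 22556]
dish ((416.5250244140625, 284.4109802246094), 69.55964660644531)
5.0
[508.56966046 165.58754585  72.2       ] [565.42053148 194.28782328  73.        ] [3.75414131e-01 1.28005519e-01 1.62360386e+02] [  1.7412165  -63.54382871 161.72827074]
[  258     9   131   126 10148]
cap ((598.0152587890625, 212.0802001953125), 23.419389724731445)
```

```bash
python3 - <<'E'
from h import *
go(390.7,277.2,250,-62)
E
```

```text
shift cm [-15.36   5.13  -1.55] roll 0.015504759777059007 yaw -61.98 pos [508.2 165.7 234.6]
```

```bash
python3 -m creep '20 0 1 -1.5 0;20 -4 2 -1.5 0;20 -8 4 -1.5 0;20 -12 5 -1.5 0;20 -14.5 5.1 -1.5 0;20 -15.4 5.1 -1.5 0;20 -15.4 5.1 -1.5 0;20 -15.4 5.1 -1.5 0' 40; python3 - <<'E'
from h import *
go(390.7,277.2,176,-62)
i=camera_info('wrist');p,d=grab_frame('wrist');cv2.imwrite('pics/w5.png',p)
im=p;hsv=cv2.cvtColor(im,cv2.COLOR_BGR2HSV)
m=((hsv[...,1]<110)).astype(np.uint8); m[330:]=0
n,lab,st,ce=cv2.connectedComponentsWithStats(m); 
for k in range(1,n):
    if st[k,4]>300: print(k,st[k],ce[k])
E
```

```text
clock: 5.8
eef_pos: [391.4, 277.5, 249.5]
tcp_rot: [-3.139, 0.0, -1.081]
contact_force: [0.7, 0.0, -0.3]
opening: 0.303
shift cm [-0.01  0.09  7.35] roll 0.03487723549613975 yaw -61.97 pos [391.4 277.5 249.5]
1 [  484     0   149   117 11707] [550.03134877  56.46288545]
2 [610   2  30  36 872] [625.20642202  18.18119266]
3 [  212   112   232   218 38119] [322.35042892 221.23563053]
23 [ 610  218   30   90 2017] [626.92216163 268.03520079]
```

View pics/w5.png

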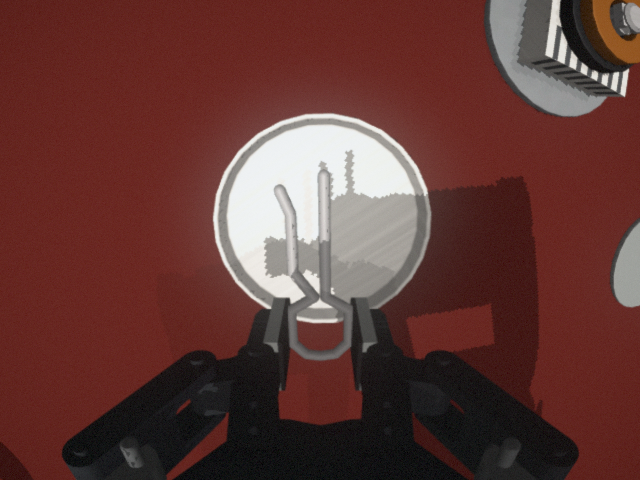

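The dish rim spans columns 213–431 and rows 113–322, with the clip held above it.

```bash
python3 - <<'E'
from h import *
i=camera_info('wrist')
P=np.array([onz('wrist',u,v,13,i)[:2] for u,v in((213,213),(431,213),(321,113),(321,322),(238,140),(406,140))],np.float32)
print(P.round(1),cv2.minEnclosingCircle(P)); 
c=(P[0]+P[1])/2; c2=(P[2]+P[3])/2; print(c,c2)
E
```

```text
[[389.5 346.7]
 [449.5 233.9]
 [468.5 317.2]
 [355.5 256.9]
 [434.5 351.2]
 [478.4 268.9]] ((414.54559326171875, 287.70599365234375), 66.56693267822266)
[419.5042  290.28882] [412.00644 287.03894]
```

```bash
python3 -m creep '20 -0.1 0 3 0;20 -0.1 0 5 0;20 -0.1 0 6.5 0;20 -0.1 0 7.1 0;20 -0.1 0 7.3 0;20 -0.1 0 7.3 0;30 -0.1 0 7.3 0;40 -0.1 0 7.3 0;45 -0.1 0 7.3 0;45 -0.1 0 7.3 0;45 -0.1 0 7.3 0'  40; python3 - <<'E'
from h import *
i=camera_info('wrist');p,d=grab_frame('wrist');cv2.imwrite('pics/w6.png',p)
E
```

```text
clock: 6.95
eef_pos: [391.4, 278.1, 176.5]
tcp_rot: [-3.139, 0.0, -1.083]
contact_force: [0.7, -0.6, 0.1]
opening: 0.448
```

View pics/w6.png

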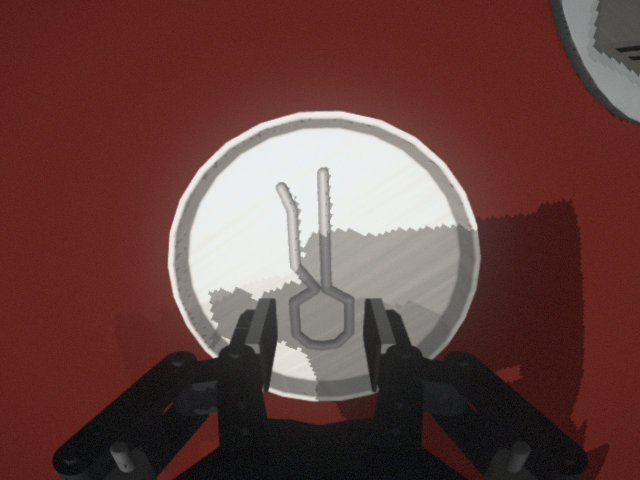

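The clip lies flat: middle near (322,255), dish centre near (325,252). Next, the cap.

```bash
python3 - <<'E'
from h import *
go(598,212,300,-62)
E
```

```text
shift cm [ 15.53 -15.19 -12.32] roll -0.020359193193172587 yaw -62.02 pos [391.3 278.1 176.5]
```

```bash
python3 -m creep '45 0 0 -4 0;60 0 0 -9 0;80 2 -2 -12 0;80 6 -6 -12.3 0;80 9.5 -9.5 -12.3 0;80 13 -13 -12.3 0;80 15.5 -15.2 -12.3 0;80 15.5 -15.2 -12.3 0;80 15.5 -15.2 -12.3 0;80 15.5 -15.2 -12.3 0'  40; python3 - <<'E'
from h import *
go(598,212,227,-62)
i=camera_info('wrist');p,d=grab_frame('wrist');cv2.imwrite('pics/w7.png',p)
hsv=cv2.cvtColor(p,cv2.COLOR_BGR2HSV)
m=cv2.inRange(hsv,(5,120,60),(25,255,255)); m=cv2.morphologyEx(m,cv2.MORPH_OPEN,np.ones((5,5))); 
n,lab,st,ce=cv2.connectedComponentsWithStats(m); l=1+st[1:,4].argmax(); print(st[l])
c=max(cv2.findContours((lab==l).astype(np.uint8),0,1)[0],key=cv2.contourArea)[:,0]
P=np.array([onz('wrist',a,b,70,i)[:2] for a,b in c],np.float32);print('cap',cv2.minEnclosingCircle(P))
E
```

```text
clock: 8.0
eef_pos: [596.9, 212.6, 299.3]
tcp_rot: [-3.14, 0.001, -1.082]
contact_force: [-0.2, -0.5, -1.0]
opening: 0.8
shift cm [ 0.11 -0.07  7.23] roll -0.00376547020897533 yaw -62.0 pos [596.9 212.6 299.3]
[ 282  226   80   76 3582]
cap ((598.3378295898438, 212.30148315429688), 23.851428985595703)
```

View pics/w7.png

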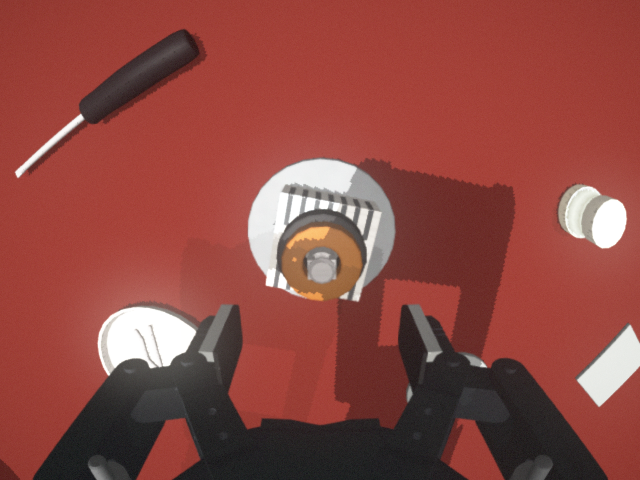

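The cap is at (598.3, 212.3), between the fingers. Descend and grip.

```bash
python3 -m creep '80 0.1 -0.1 3 0;80 0.1 -0.1 6 0;80 0.1 -0.1 7.2 0;80 0.1 -0.1 7.2 0;40 0.1 -0.1 7.2 0;40 0.1 -0.1 7.2 0;40 0.1 -0.1 7.2 0;40 0.1 -0.1 7.2 0;40 0.1 -0.1 7.2 0;40 0.1 -0.1 7.2 0'  30; python3 - <<'E'
from h import *
print(sense()['eef_pos'])
i=camera_info('wrist');p,d=grab_frame('wrist');cv2.imwrite('pics/w8.png',p)
E
```

```text
clock: 9.05
eef_pos: [598.8, 212.8, 229.2]
tcp_rot: [-3.137, 0.001, -1.082]
contact_force: [-1.3, 0.5, 7.2]
opening: 0.546
[598.7963761  212.77176376 229.18733357]
```

View pics/w8.png

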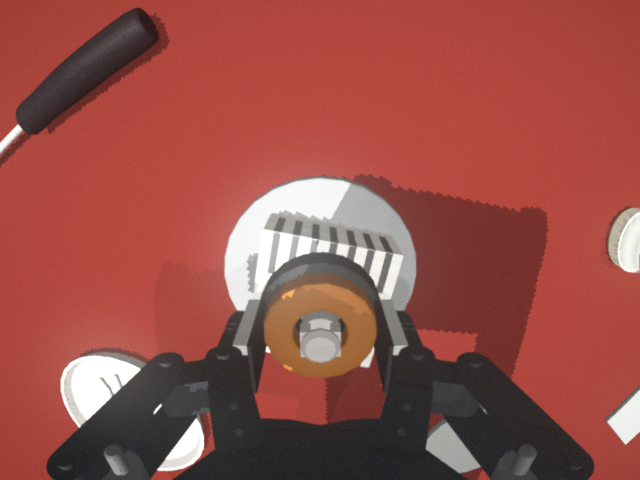

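Opening 0.546 matches a cap held across 48 mm. Lift it straight up.

```bash
python3 -m creep '40 0 0 -0.3 0;40 0 0 -1 0;40 0 0 -2 0;40 0 0 -3.5 0;40 0 0 -5 0;40 0 0 -6.5 0;40 0 0 -6.5 0'; python3 - <<'E'
from h import *
go(513.5,28,300,-62); go(430.5,-286,260,-90)
i=camera_info('wrist');p,d=grab_frame('wrist');cv2.imwrite('pics/w9.png',p)
E
```

```text
clock: 9.8
eef_pos: [599.5, 212.9, 297.3]
tcp_rot: [-3.133, -0.0, -1.082]
contact_force: [0.5, 0.6, 0.7]
opening: 0.548
shift cm [12.28 16.27 -0.4 ] roll 0.020917866935121765 yaw -61.98 pos [599.5 212.9 297.3]
shift cm [36.1  38.38  3.41] roll 28.02091786693512 yaw -61.98 pos [599.5 212.9 297.3]
```

View pics/w9.png

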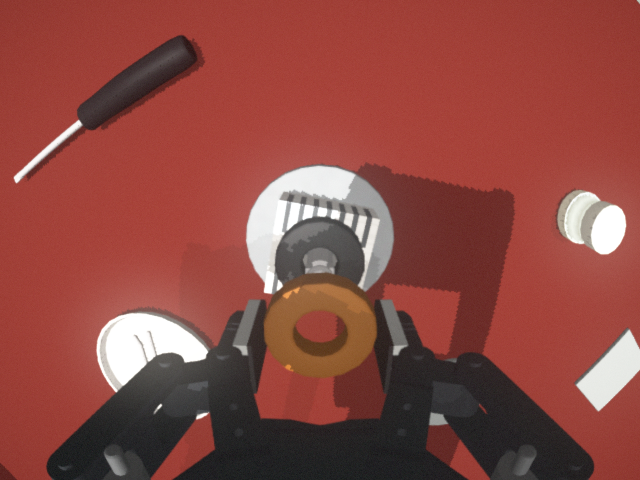

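The cap is held alone and the ring stayed on the pin. Carrying it to the small pad.

```bash
python3 -m creep '40 3 3 0 0;40 6 6.4 0 0;40 9.5 10 0 0;40 13 13.6 0 0;40 16.5 17.4 0 0;40 20 21 0 0;40 23.5 25 0 0;40 27 28.6 0 0;40 30.5 32.4 0 0;40 34 36 0 0;40 36.1 38.4 0 0;40 36.1 38.4 0 0;40 36.1 38.4 0 0;40 36.1 38.4 0 0'; python3 - <<'E'
from h import *
go(430.5,-286,260,-62)
i=camera_info('wrist');p,d=grab_frame('wrist');cv2.imwrite('pics/w10.png',p)
hsv=cv2.cvtColor(p,cv2.COLOR_BGR2HSV)
m=((hsv[...,1]<110)&(hsv[...,2]>50)).astype(np.uint8); m[300:]=0
n,lab,st,ce=cv2.connectedComponentsWithStats(m)
for k in range(1,n):
    if st[k,4]>300:
        c=max(cv2.findContours((lab==k).astype(np.uint8),0,1)[0],key=cv2.contourArea)[:,0]
        P=np.array([onz('wrist',a,b,6,i)[:2] for a,b in c],np.float32);print(st[k],cv2.minEnclosingCircle(P))
E
```

```text
clock: 11.25
eef_pos: [429.6, -285.5, 292.8]
tcp_rot: [-3.135, 0.001, -1.082]
contact_force: [-0.6, -0.7, 0.7]
opening: 0.542
shift cm [ 0.09 -0.03  3.28] roll 0.033467835293492953 yaw -61.97 pos [ 429.6 -285.5  292.8]
[   9    0   68   37 1861] ((505.34490966796875, 21.96023178100586), 43.98345184326172)
[ 279    0   67   29 1030] ((577.2353515625, -200.7355499267578), 22.406862258911133)
[  524     0   116   148 10293] ((659.25537109375, -412.09783935546875), 80.4385757446289)
[ 283  195   84   79 5201] ((432.7371520996094, -287.96502685546875), 30.53420639038086)
```

View pics/w10.png

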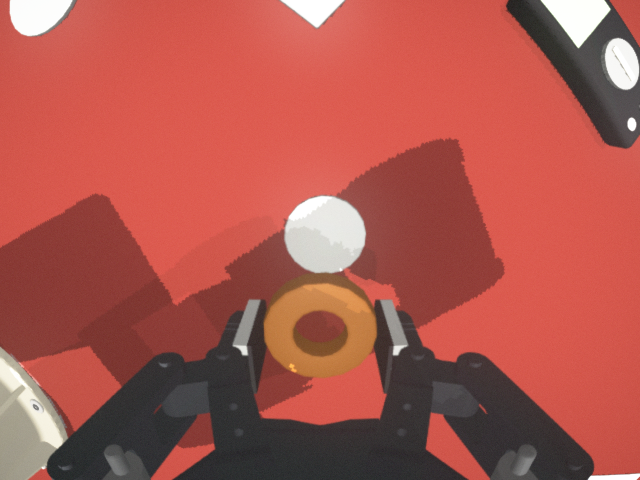

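The pad is at (325,235), giving (432.7, −288). The cap is still level in the fingers. Checking the cap's offset from the tool.

```bash
python3 - <<'E'
from h import *
p,R,s=tool(); i=camera_info('wrist')
C=(onz('wrist',266,322,p[2]-159,i)+onz('wrist',376,322,p[2]-159,i))/2
T=onz('wrist',320,276,p[2]-159,i);B=onz('wrist',320,376,p[2]-159,i)
print((R.T@(C-p)).round(1),(R.T@(T-p)).round(1),(R.T@(B-p)).round(1))
go(432.5,-287.8,177.5,-62)
E
```

```text
[  0.8  -5.  159. ] [  0.3 -25.5 159.2] [  0.4  22.7 158.9]
shift cm [ 0.36 -0.04 11.54] roll 0.07913752173902822 yaw -61.92 pos [ 429.8 -285.2  292.9]
```

```bash
python3 -m creep '40 0.3 0.1 3 0;40 0.3 0.1 6 0;40 0.3 0.1 8.5 0;40 0.3 0.1 10 0;40 0.3 0.1 10.8 0;40 0.3 0.1 11.2 0;40 0.3 0.1 11.3 0;40 0.3 0.1 11.4 0;40 0.3 0.1 11.4 0;40 0.3 0.1 11.4 0';python3 - <<'E'
from h import *
print(sense()['eef_pos'])
p,d=grab_frame('wrist');cv2.imwrite('pics/w11.png',p)
E
```

```text
clock: 12.3
eef_pos: [431.2, -288.1, 179.5]
tcp_rot: [-3.134, 0.0, -1.081]
contact_force: [-0.1, 0.3, -1.1]
opening: 0.545
[ 431.16203232 -288.05440012  179.46560151]
```

View pics/w11.png

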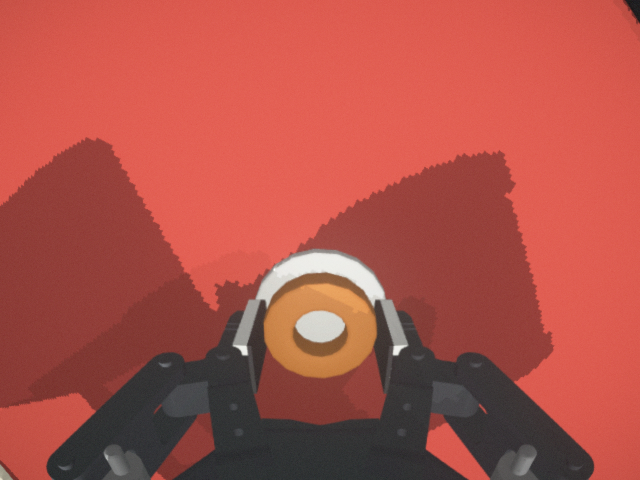

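It's centred over the pad but not yet in contact. Lower in small steps.

```bash
python3 -m creep '40 0 0 0.1 0;40 0 0 0.2 0;40 0 0 0.3 0;40 0 0 0.3 0';python3 -m creep '40 0 0 0.05 0;40 0 0 0.1 0;40 0 0 0.1 0'
```

```text
clock: 12.75
eef_pos: [431.2, -288.2, 177.1]
tcp_rot: [-3.134, -0.0, -1.081]
contact_force: [-2.4, 0.6, 11.5]
opening: 0.545
clock: 13.05
eef_pos: [431.3, -288.2, 177.1]
tcp_rot: [-3.134, -0.0, -1.081]
contact_force: [-2.4, 2.8, 16.7]
opening: 0.544
```

In contact at z=177.1. Release gently, then rise.

```bash
python3 -m creep '50 0 0 -0.1 0;58 0 0 -0.1 0;64 0 0 -0.1 0;70 0 0 -0.1 0;70 0 0 -0.1 0;70 0 0 -2 0;70 0 0 -5 0;70 0 0 -9 0;70 0 0 -12 0;70 0 0 -12 0';python3 - <<'E'
from h import *
go(598.3,212.3,310,-62)
i=camera_info('wrist');p,d=grab_frame('wrist');cv2.imwrite('pics/w12.png',p)
hsv=cv2.cvtColor(p,cv2.COLOR_BGR2HSV)
def circ(m,z):
    n,lab,st,ce=cv2.connectedComponentsWithStats(m); k=1+st[1:,4].argmax()
    c=max(cv2.findContours((lab==k).astype(np.uint8),0,1)[0],key=cv2.contourArea)[:,0]
    P=np.array([onz('wrist',a,b,z,i)[:2] for a,b in c],np.float32);print(st[k],cv2.minEnclosingCircle(P))
m=cv2.inRange(hsv,(8,120,60),(25,255,255)); m=cv2.morphologyEx(m,cv2.MORPH_OPEN,np.ones((5,5))); circ(m,18)
m=(m>0)|((hsv[...,1]<110)&(hsv[...,2]>50)); m=m.astype(np.uint8); m[300:]=0;m[:150]=0; circ(m,6)
E
```

```text
clock: 14.05
eef_pos: [431.7, -289.4, 300.9]
tcp_rot: [-3.131, -0.006, -1.081]
contact_force: [0.1, 0.6, 0.1]
opening: 0.702
shift cm [-36.43 -38.32  -0.73] roll 0.06397345290912426 yaw -61.94 pos [ 431.7 -289.4  300.9]
[ 284  207   64   64 2491] ((432.3613586425781, -288.67486572265625), 24.178451538085938)
[ 276  194   81   78 4763] ((432.70953369140625, -287.7879333496094), 30.409683227539062)
```

View pics/w12.png

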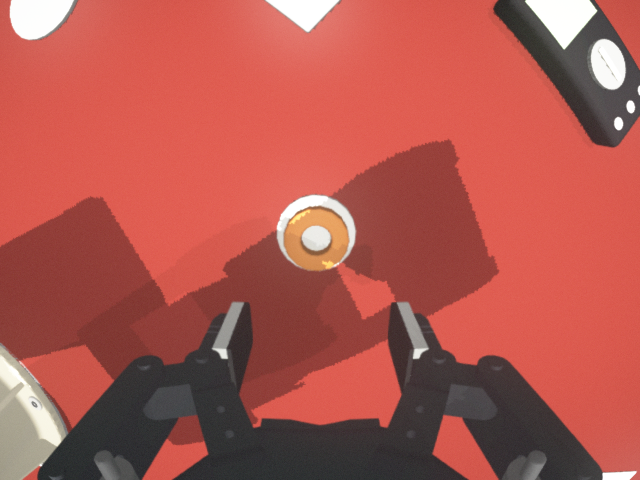

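The cap sits at (316,238) on the pad, within 1 mm of centre. Back to the ring.

```bash
python3 -m creep '90 -3 -3 -0.7 0;90 -6 -6.4 -0.7 0;90 -9.5 -10 -0.7 0;90 -13 -13.6 -0.7 0;90 -16.5 -17.4 -0.7 0;90 -20 -21 -0.7 0;90 -23.5 -25 -0.7 0;90 -27 -28.6 -0.7 0;90 -30.5 -32.4 -0.7 0;90 -34 -36 -0.7 0;90 -36.4 -38.3 -0.7 0;90 -36.4 -38.3 -0.7 0;90 -36.4 -38.3 -0.7 0;90 -36.4 -38.3 -0.7 0'; python3 - <<'E'
from h import *
p,R,s=tool();print(s['tcp_rot'])
i=camera_info('wrist');im,d=grab_frame('wrist');cv2.imwrite('pics/w13.png',im)
E
```

```text
clock: 15.5
eef_pos: [597.0, 211.4, 306.9]
tcp_rot: [-3.135, -0.004, -1.081]
contact_force: [-0.6, 0.5, 0.2]
opening: 0.9
[-3.13489609 -0.0035601  -1.08122964]
```

View pics/w13.png

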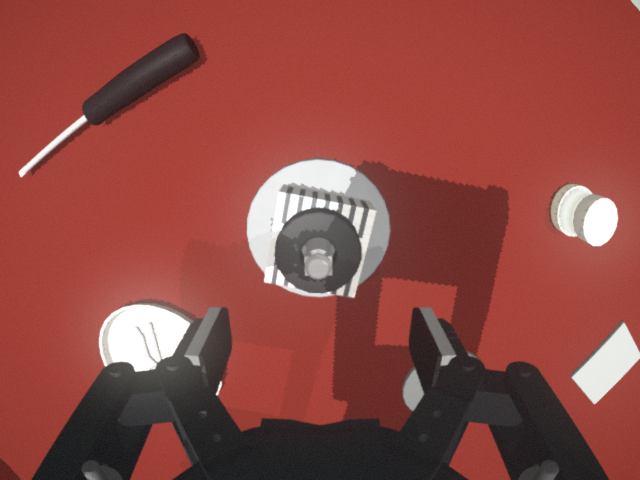

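```bash
python3 - <<'E'
from h import *
i=camera_info('wrist');p,R,s=tool()
a,b,c,d=[onz('wrist',u,v,58,i) for u,v in((275,250),(361,250),(318,208),(318,293))]
print((a+b)/2,np.linalg.norm(a-b),(c+d)/2,np.linalg.norm(c-d))
# fin angle
q=lambda u,v:onz('wrist',u,v,44,i)
print([np.degrees(np.arctan2(*(q(*B)-q(*A))[[1,0]])) for A,B in(((266,284),(281,188)),((352,297),(375,211)))])
cv2.imwrite('pics/w13c.png',cv2.resize(cv2.imread('pics/w13.png')[150:310,230:410],None,fx=4,fy=4,interpolation=2))
go(598.3,212.3,212,-62)
E
```

```text
[601.06769524 213.1441232   58.        ] 53.980104960449935 [599.74876083 212.44708564  58.        ] 56.88896672452308
[np.float64(17.326120250376857), np.float64(16.02569058754569)]
shift cm [-0.09 -0.09  9.53] roll 0.012370567612890682 yaw -61.99 pos [597.1 211.1 307.2]
```

View pics/w13c.png

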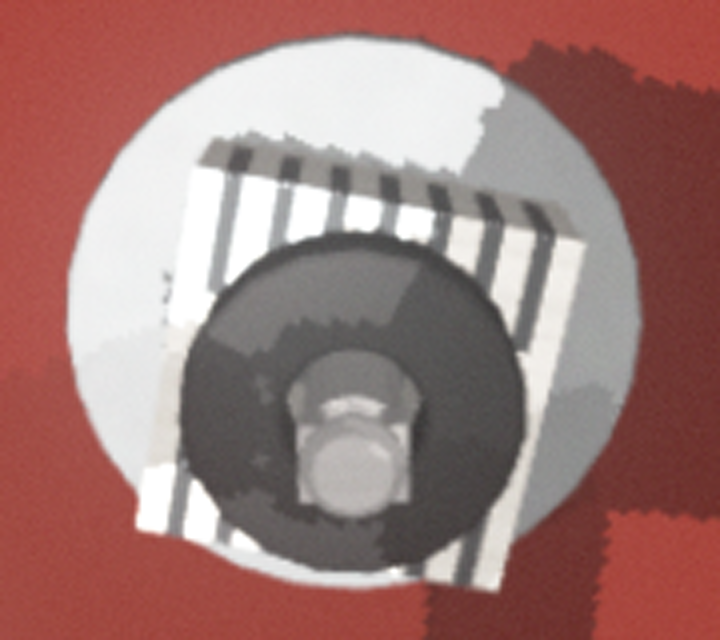

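The ring centre is near (600, 212.6). Descend and grip it.

```bash
python3 -m creep '90 0 -0.2 4 0;90 0 -0.2 7 0;90 0 -0.2 9 0;90 0 -0.2 9.5 0;90 0 -0.2 9.5 0;50 0 -0.2 9.5 0;50 0 -0.2 9.5 0;50 0 -0.2 9.5 0;50 0 -0.2 9.5 0;50 0 -0.2 9.5 0;50 0 -0.2 9.5 0' 50; python3 - <<'E'
from h import *
p,d=grab_frame('wrist');cv2.imwrite('pics/w14.png',p)
E
```

```text
clock: 16.65
eef_pos: [600.3, 212.2, 214.3]
tcp_rot: [-3.132, -0.004, -1.082]
contact_force: [-0.9, -1.0, 6.9]
opening: 0.622
```

View pics/w14.png

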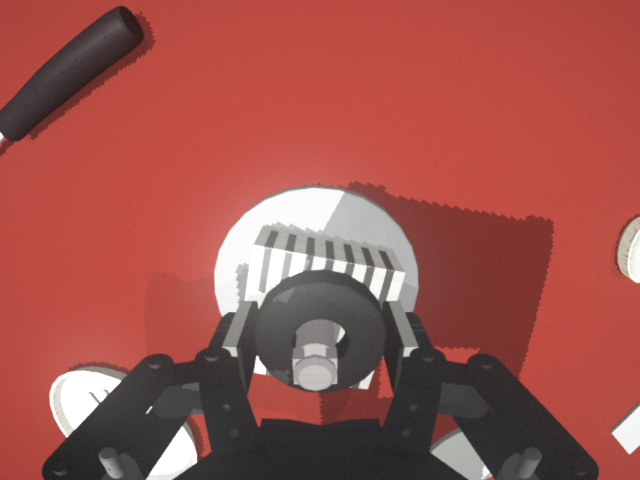

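The ring is gripped. Lift it straight up.

```bash
python3 -m creep '50 0 0 -0.3 0;50 0 0 -1 0;50 0 0 -2 0;50 0 0 -3.5 0;50 0 0 -5 0;50 0 0 -6.5 0;50 0 0 -7.5 0;50 0 0 -7.5 0'; python3 - <<'E'
from h import *
go(514,27.5,290,-62)
i=camera_info('wrist');p,d=grab_frame('wrist');cv2.imwrite('pics/w15.png',p)
E
```

```text
clock: 17.5
eef_pos: [600.1, 212.2, 291.5]
tcp_rot: [-3.128, -0.005, -1.082]
contact_force: [0.4, -0.5, -1.9]
opening: 0.623
shift cm [ 1.226e+01  1.628e+01 -1.000e-02] roll 0.008285985181856859 yaw -61.99 pos [600.1 212.2 291.5]
```

View pics/w15.png

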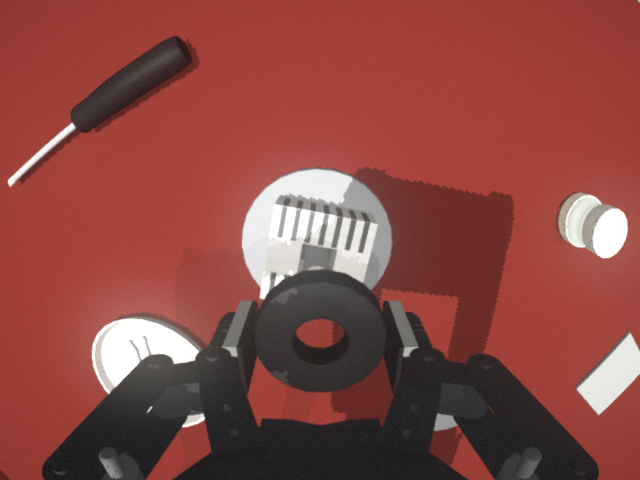

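The ring is held level and the sink stayed on the stand. Carrying it to the large pad.

```bash
python3 -m creep '50 2.4 3.2 0 0;50 4.8 6.4 0 0;50 7.2 9.6 0 0;50 9.6 12.8 0 0;50 11.5 15.3 0 0;50 12.3 16.3 0 0;50 12.3 16.3 0 0;50 12.3 16.3 0 0'; python3 - <<'E'
from h import *
i=camera_info('wrist');p,d=grab_frame('wrist');cv2.imwrite('pics/w16.png',p)
hsv=cv2.cvtColor(p,cv2.COLOR_BGR2HSV)
m=((hsv[...,1]<110)&(hsv[...,2]>60)).astype(np.uint8); m[300:]=0
n,lab,st,ce=cv2.connectedComponentsWithStats(m)
for k in range(1,n):
    if st[k,4]>3000:
        c=max(cv2.findContours((lab==k).astype(np.uint8),0,1)[0],key=cv2.contourArea)[:,0]
        P=np.array([onz('wrist',a,b,6,i)[:2] for a,b in c],np.float32);print(st[k],cv2.minEnclosingCircle(P))
E
```

```text
clock: 18.35
eef_pos: [514.2, 27.4, 288.9]
tcp_rot: [-3.129, -0.004, -1.083]
contact_force: [0.0, 0.5, -1.3]
opening: 0.623
[   72     0   148   103 12273] ((596.4464721679688, 218.06982421875), 63.56540298461914)
[   0  138   70  142 8173] ((409.518798828125, 280.50927734375), 70.78631591796875)
[ 521  179  106  121 7212] ((614.25927734375, -177.60061645507812), 64.01680755615234)
[ 260  180  119  112 9550] ((510.5865783691406, 30.662899017333984), 49.64482879638672)
```

View pics/w16.png

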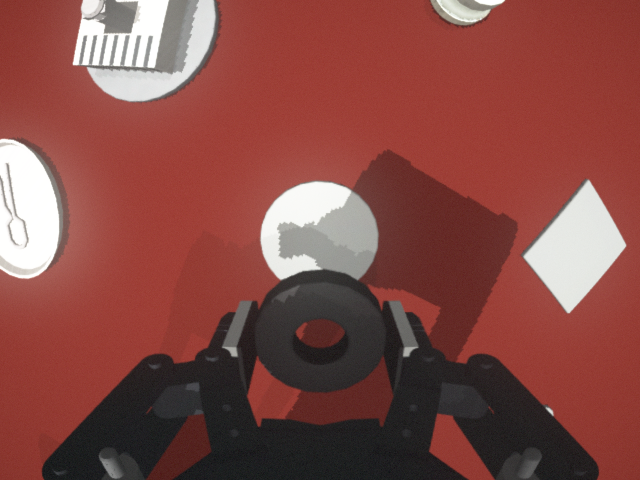

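The large pad spans columns 261–379 and its top edge is at row 181. Its lower part is hidden by the ring, so I'll fit the visible arc.

```bash
python3 - <<'E'
from h import *
from scipy.optimize import least_squares
i=camera_info('wrist');p=cv2.imread('pics/w16.png')
hsv=cv2.cvtColor(p,cv2.COLOR_BGR2HSV)
m=((hsv[...,1]<120)&(hsv[...,2]>60)).astype(np.uint8); m[:170]=0;m[262:]=0;m[:,:240]=0;m[:,400:]=0
c=max(cv2.findContours(m,0,1)[0],key=cv2.contourArea); c=cv2.convexHull(c)[:,0]; c=c[c[:,1]<258]
P=np.array([onz('wrist',a,b,6,i)[:2] for a,b in c])
r=least_squares(lambda q:np.hypot(*(P-q[:2]).T)-q[2],[514,28,43],loss='soft_l1');print(r.x,len(P),abs(r.fun).max())
go(r.x[0],r.x[1],176.5,-62)
T,R,s=tool();D=T[2]-155.5
C=(onz('wrist',256,330,D,i)+onz('wrist',385,330,D,i))/2; print((R.T@(C-T)).round(1),[(R.T@(onz('wrist',320,v,D,i)-T)).round(1) for v in(271,391)])
E
```

```text
[516.43759962  27.17011541  43.42021387] 25 2.79241548172201
shift cm [ 0.1  -0.02 11.25] roll 0.020944240102949152 yaw -61.98 pos [514.3  27.7 288.9]
[  0.6  -3.3 155.6] [array([  0.3, -29. , 155.9]), array([  0.4,  28.3, 155.2])]
```

```bash
python3 -m creep '50 0.1 0 3 0;50 0.1 0 6 0;50 0.1 0 8.5 0;50 0.1 0 10 0;50 0.1 0 10.7 0;50 0.1 0 11 0;50 0.1 0 11.1 0;50 0.1 0 11.1 0'; python3 -m creep '50 0 0 0.1 0;50 0 0 0.15 0;50 0 0 0.15 0'
```

```text
clock: 19.2
eef_pos: [516.7, 27.3, 178.6]
tcp_rot: [-3.128, -0.005, -1.081]
contact_force: [0.9, 0.3, -1.1]
opening: 0.624
clock: 19.5
eef_pos: [516.8, 27.3, 177.4]
tcp_rot: [-3.128, -0.005, -1.082]
contact_force: [-0.1, 0.3, -1.5]
opening: 0.623
```

```bash
python3 -m creep '50 0 0 0.1 0;50 0 0 0.15 0;50 0 0 0.15 0'; python3 -m creep '50 0 0 0.05 0;50 0 0 0.1 0;50 0 0 0.1 0'
```

```text
clock: 19.8
eef_pos: [517.0, 27.2, 176.3]
tcp_rot: [-3.127, -0.005, -1.082]
contact_force: [-0.9, -0.3, 4.8]
opening: 0.625
clock: 20.1
eef_pos: [517.0, 27.2, 176.2]
tcp_rot: [-3.127, -0.005, -1.082]
contact_force: [-4.8, 0.1, 14.5]
opening: 0.626
```

In contact. Release and rise.

```bash
python3 -m creep '58 0 0 -0.1 0;64 0 0 -0.1 0;70 0 0 -0.1 0;78 0 0 -0.1 0;85 0 0 -0.1 0;85 0 0 -2 0;85 0 0 -5 0;85 0 0 -9 0;85 0 0 -13 0;85 0 0 -13 0;85 0 0 -13 0';python3 - <<'E'
from h import *
go(599,212.5,310,-73)
i=camera_info('wrist');p,d=grab_frame('wrist');cv2.imwrite('pics/w17.png',p)
E
```

```text
clock: 21.2
eef_pos: [515.2, 27.0, 307.0]
tcp_rot: [-3.125, -0.006, -1.082]
contact_force: [-0.2, 0.2, -0.6]
opening: 0.848
shift cm [-12.44 -16.11  -0.12] roll 11.015923423966711 yaw -61.98 pos [515.2  27.  307. ]
```

View pics/w17.png

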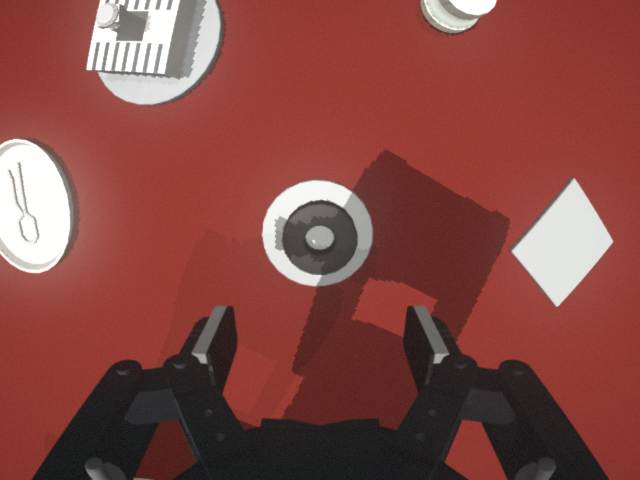

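The ring sits centred: ring at about (320,237), pad at (318,233). Now the sink, with the tool turned 11° square to its fins.

```bash
python3 -m creep '100 -2.5 -3.2 -0.1 3;100 -5 -6.4 -0.1 6;100 -7.5 -9.6 -0.1 9;100 -10 -12.8 -0.1 11;100 -12 -15.5 -0.1 11;100 -12.4 -16.1 -0.1 11;100 -12.4 -16.1 -0.1 11;100 -12.4 -16.1 -0.1 11'; python3 - <<'E'
from h import *
i=camera_info('wrist');p,d=grab_frame('wrist');cv2.imwrite('pics/w18.png',p);np.save('pics/w18.npy',d);np.save('pics/w18i.npy',i)
cv2.imwrite('pics/w18c.png',cv2.resize(p[150:310,230:410],None,fx=4,fy=4,interpolation=2))
E
```

```text
clock: 22.05
eef_pos: [597.8, 211.1, 307.0]
tcp_rot: [-3.13, -0.003, -1.274]
contact_force: [0.1, -0.7, -0.5]
opening: 0.999
```

View pics/w18c.png

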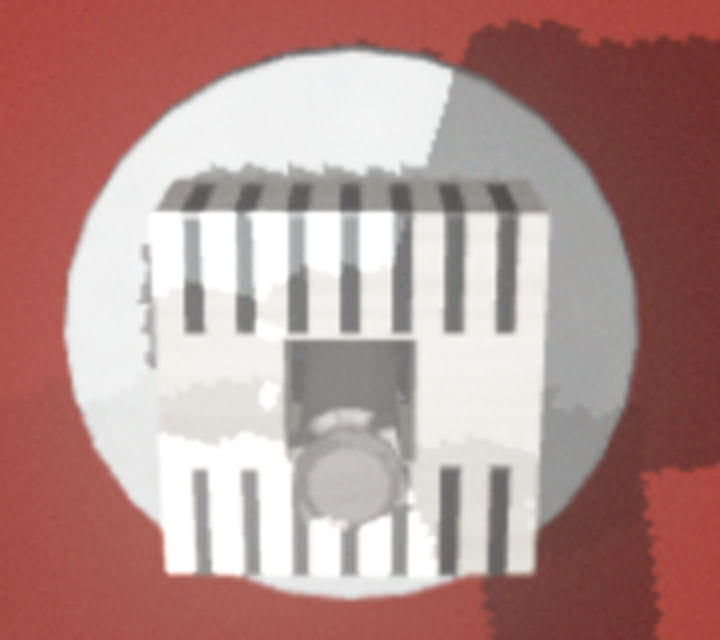

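View pics/w18.png

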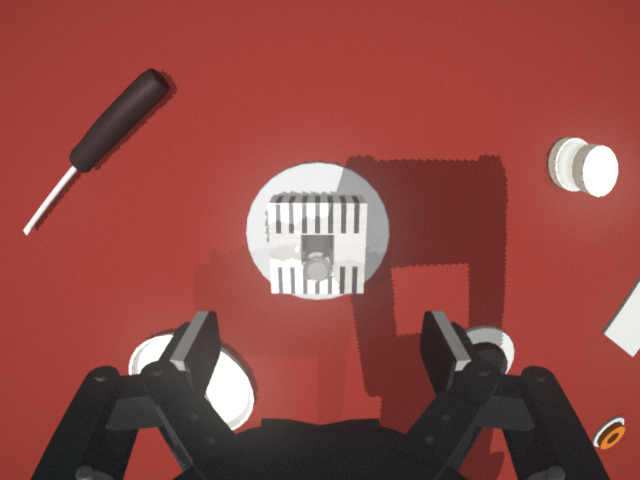

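The sink is now square in the view, with its opening around (318,248) and top corners at crop (155,212), (548,212), (535,575) and (165,575).

```bash
python3 - <<'E'
from h import *
i=np.load('pics/w18i.npy',allow_pickle=True).item();T,R,s=tool()
Q=[onz('wrist',230+x/4,150+y/4,44,i) for x,y in((155,212),(548,212),(535,575),(165,575))]
C=np.mean(Q,0);print(C,(R.T@(C-T)).round(1),[np.linalg.norm(Q[k]-Q[k-1]).round(1) for k in range(4)],[np.degrees(np.arctan2(*(Q[a]-Q[b])[[1,0]])).round(1) for a,b in((0,3),(1,2))])
go(C[0],C[1],190,-73)
E
```

```text
[598.10073113 211.6256061   44.        ] [ -1.4   2.8 263.3] [np.float64(64.6), np.float64(63.2), np.float64(64.6), np.float64(64.7)] [np.float64(16.0), np.float64(17.4)]
shift cm [-0.1   0.1  11.73] roll -0.011342251761846 yaw -73.01 pos [597.9 210.9 307.3]
```

```bash
python3 -m creep '100 -0.1 0.1 4 0;100 -0.1 0.1 8 0;100 -0.1 0.1 10.5 0;100 -0.1 0.1 11.5 0;100 -0.1 0.1 11.7 0;100 -0.1 0.1 11.7 0;60 -0.1 0.1 11.7 0;60 -0.1 0.1 11.7 0;60 -0.1 0.1 11.7 0;60 -0.1 0.1 11.7 0;60 -0.1 0.1 11.7 0;60 -0.1 0.1 11.7 0' 70; python3 - <<'E'
from h import *
p,d=grab_frame('wrist');cv2.imwrite('pics/w19.png',p)
E
```

```text
clock: 23.3
eef_pos: [598.8, 211.9, 192.4]
tcp_rot: [-3.126, -0.003, -1.274]
contact_force: [-0.9, -0.7, 7.1]
opening: 0.735
```

View pics/w19.png

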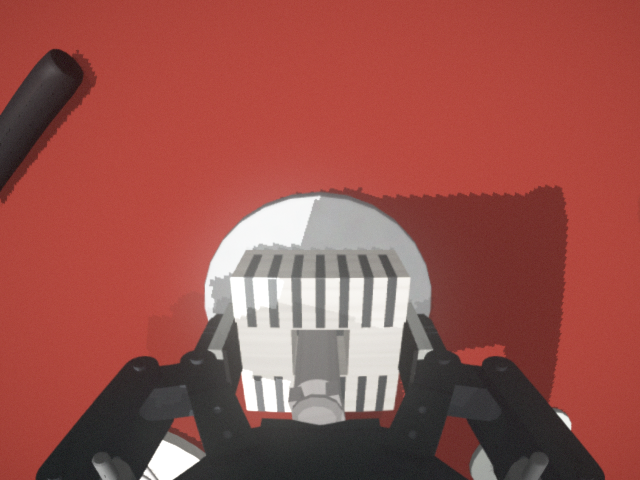

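The sink is gripped on its outer plates. Lift it straight up clear of the pin.

```bash
python3 -m creep '60 0 0 -0.3 0;60 0 0 -1 0;60 0 0 -2.5 0;60 0 0 -4 0;60 0 0 -5.5 0;60 0 0 -7 0;60 0 0 -8.5 0;60 0 0 -10 0;60 0 0 -10 0;60 0 0 -10 0'; python3 - <<'E'
from h import *
go(613.5,-178,300,-103)
i=camera_info('wrist');p,d=grab_frame('wrist');cv2.imwrite('pics/w20.png',p)
E
```

```text
clock: 24.35
eef_pos: [597.2, 211.7, 292.7]
tcp_rot: [-3.126, -0.003, -1.274]
contact_force: [0.4, -0.3, -2.7]
opening: 0.737
shift cm [37.75  9.82 -0.78] roll 29.988055537091327 yaw -73.01 pos [597.2 211.7 292.7]
```

View pics/w20.png

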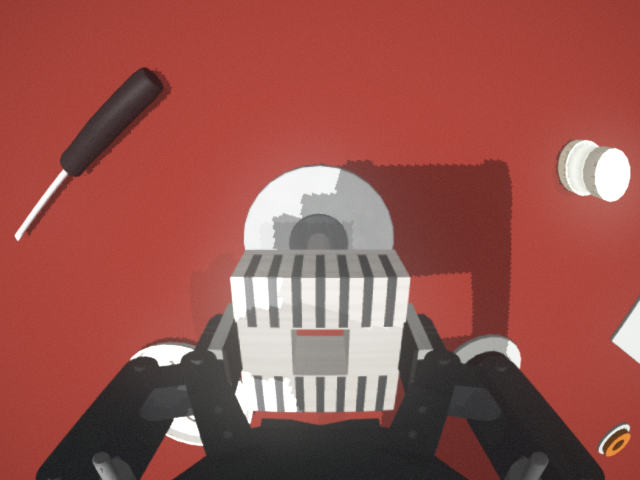

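Clear of the pin and level. Carry to the square pad while turning 30°.

```bash
python3 -m creep '60 3 0.8 -0.8 2;60 6 1.6 -0.8 5;60 10 2.6 -0.8 8;60 14 3.6 -0.8 11;60 18 4.6 -0.8 14;60 22 5.7 -0.8 18;60 26 6.8 -0.8 22;60 30 7.8 -0.8 25;60 34 8.8 -0.8 28;60 36.5 9.5 -0.8 30;60 37.8 9.8 -0.8 30;60 37.8 9.8 -0.8 30;60 37.8 9.8 -0.8 30;60 37.8 9.8 -0.8 30'; python3 - <<'E'
from h import *
i=camera_info('wrist');p,d=grab_frame('wrist');cv2.imwrite('pics/w21.png',p);np.save('pics/w21i.npy',i)
E
```

```text
clock: 25.8
eef_pos: [613.6, -177.2, 299.3]
tcp_rot: [-3.128, 0.005, -1.796]
contact_force: [-0.5, 0.1, -2.2]
opening: 0.731
```

View pics/w21.png

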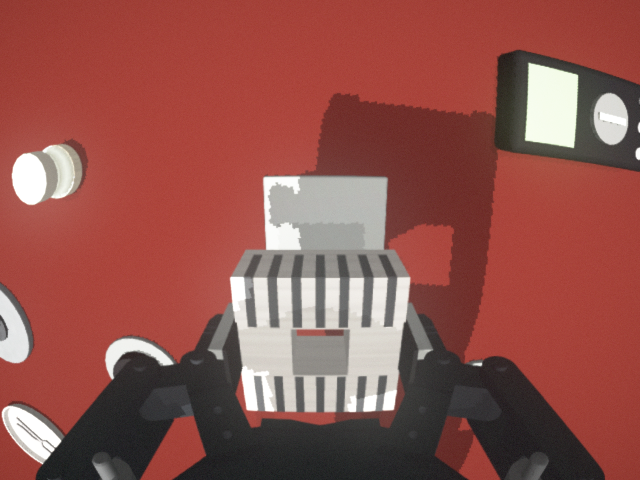

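The pad's far edge runs from (264,177) to (387,177), square with the sink.

```bash
python3 - <<'E'
from h import *
i=np.load('pics/w21i.npy',allow_pickle=True).item();T,R,s=tool()
a,b=onz('wrist',264,177,6,i),onz('wrist',387,177,6,i)
e=(b-a)/np.linalg.norm(b-a); n=np.cross([0,0,1.],e); n*=-np.sign(n[0]); 
C=(a+b)/2+45*n; print(np.linalg.norm(b-a),np.degrees(np.arctan2(e[1],e[0])),C,C-T)
# sink centre in tool from top corners, sink top = TCP-148.4
D=T[2]-148.4
Q=[onz('wrist',u,v,D,i) for u,v in((232,277),(410,277),(398,410),(244,411))];S=np.mean(Q,0)
print('sink',S,S-T,np.linalg.norm(Q[0]-Q[1]),np.degrees(np.arctan2(*(Q[1]-Q[0])[[1,0]])))
go(C[0],C[1],186,None)
E
```

```text
88.2953052957363 -102.73897152613483 [ 613.83758923 -180.34291275    6.        ] [ 1.91832333e-01 -3.18544027e+00 -2.93437795e+02]
sink [ 613.16611315 -177.07297161  151.03779516] [-4.79643748e-01  8.45008732e-02 -1.48400000e+02] 62.82903226853159 -102.76463868678216
shift cm [ 0.37  0.06 11.34] roll None yaw -102.91 pos [ 613.6 -177.2  299.4]
```

```bash
python3 -m creep '60 0.3 0.1 3 0;60 0.3 0.1 6 0;60 0.3 0.1 8.5 0;60 0.3 0.1 10 0;60 0.3 0.1 10.8 0;60 0.3 0.1 11.2 0;60 0.3 0.1 11.3 0;60 0.3 0.1 11.3 0'; python3 -m creep '60 0 0 0.1 0;60 0 0 0.15 0;60 0 0 0.15 0'
```

```text
clock: 26.65
eef_pos: [614.1, -179.7, 187.3]
tcp_rot: [-3.127, 0.005, -1.796]
contact_force: [0.1, 0.4, -1.8]
opening: 0.735
clock: 26.95
eef_pos: [614.2, -179.8, 186.2]
tcp_rot: [-3.126, 0.005, -1.796]
contact_force: [-1.2, 0.2, -1.0]
opening: 0.732
```

```bash
python3 -m creep '60 0 0 0.1 0;60 0 0 0.15 0;60 0 0 0.15 0'; python3 -m creep '60 0 0 0.05 0;60 0 0 0.1 0;60 0 0 0.1 0'
```

```text
clock: 27.25
eef_pos: [614.3, -179.8, 184.7]
tcp_rot: [-3.126, 0.005, -1.796]
contact_force: [-0.4, 0.6, -1.5]
opening: 0.734
clock: 27.55
eef_pos: [614.3, -179.8, 184.6]
tcp_rot: [-3.126, 0.005, -1.796]
contact_force: [-3.3, 1.5, 8.5]
opening: 0.73
```

Contact at the expected height. Release and rise.

```bash
python3 -m creep '77 0 0 0 0;82 0 0 0 0;88 0 0 0 0;95 0 0 0 0;100 0 0 0 0;100 0 0 -2 0;100 0 0 -5 0;100 0 0 -9 0;100 0 0 -13 0;100 0 0 -16 0;100 0 0 -16 0;100 0 0 -16 0';python3 - <<'E'
from h import *
i=camera_info('wrist');p,d=grab_frame('wrist');cv2.imwrite('pics/w22.png',p)
go(420,20,404,-100)
E
```

```text
clock: 28.75
eef_pos: [611.7, -180.0, 345.1]
tcp_rot: [-3.125, 0.005, -1.796]
contact_force: [-0.4, 0.3, -1.0]
opening: 0.996
shift cm [-15.24  23.03  -6.27] roll -2.909284800339094 yaw -102.91 pos [ 611.3 -179.9  343.9]
```

View pics/w22.png

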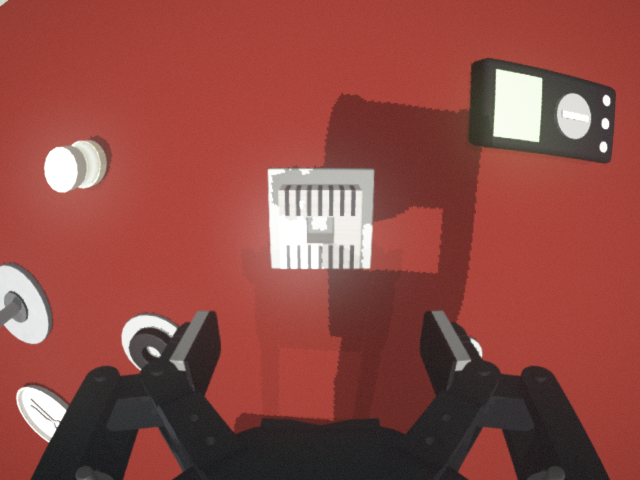

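The sink is square on the pad: sink top at cols 279–362 and rows 186–269, pad at cols 267–375 with its top edge at row 169. I'll compute the offset and check the whole scene with the fixed cameras.

```bash
python3 - <<'E'
from h import *
i=camera_info('wrist')
S=np.mean([onz('wrist',u,v,36,i) for u,v in((279,186),(362,186),(359,269),(285,269))],0)
a,b=onz('wrist',267,169,6,i),onz('wrist',375,169,6,i)
e=(b-a)/np.linalg.norm(b-a); n=np.cross([0,0,1.],e); n*=-np.sign(n[0]); print(S,(a+b)/2+45*n)
for k in('side','top'):
    p,d=grab_frame(k);cv2.imwrite(f'pics/{k}9.png',p)
E
```

```text
[ 614.50869064 -180.58335569   36.        ] [ 613.01435381 -179.96246341    6.        ]
```

View pics/side9.png

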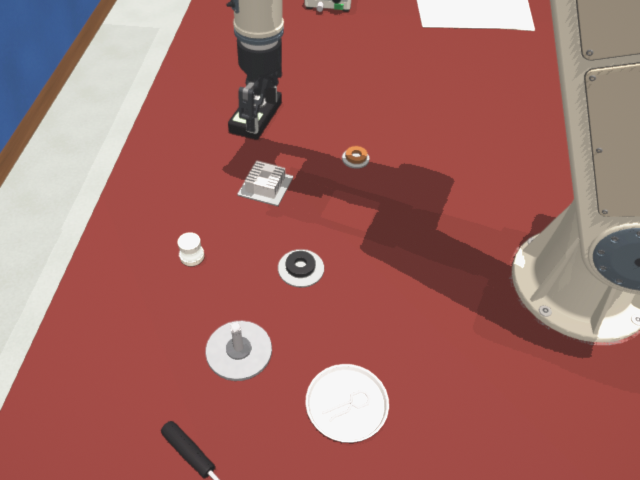

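View pics/top9.png

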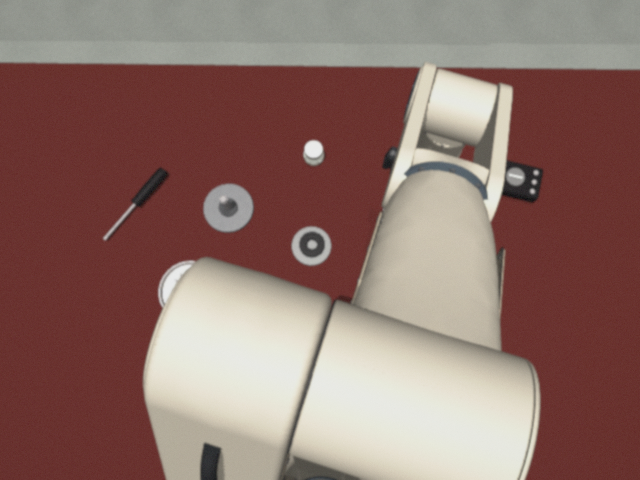

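The side view shows all four parts in place: clip in the dish (346,403), cap (356,156), ring (300,265), sink (266,183). The gripper is clear. Handing in.

```bash
python3 -c "
from rig import *
print(sign_off())"
```

```text
the job is handed in; nothing more can be done
None
```

The stack is apart in the required order, and I handed the job in at about 29 s; the hand-in gives no verdict. I pulled the clip level out of its pin and dropped it the last few millimetres onto the dish floor. The cap, ring and sink were each lowered until they touched their pads, then released.

| Part | Last check | Source |
|---|---|---|
| Clip | flat in the dish, its middle about 3 px from the dish centre | wrist picture, by eye |
| Cap | about 1 mm from the small pad's centre | wrist picture, measured |
| Ring | about 4 px from the large pad's centre | wrist picture, by eye |
| Heat sink | about 2 mm from the square pad's centre and square with it | wrist picture, measured |

The final side view shows all four parts in place and the gripper open and clear.

- **Camera disagreement:** the cameras differed by 2–5 mm (top against side, and top against wrist), so I placed the parts by the wrist camera.
- **Arm in the way:** in the last top view the arm hid the cap, the sink and most of the dish.
- **At rest:** I did not measure the parts' speeds; I judged them at rest from the still pictures.

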